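Charge the mill jar and hold its bayonet lid locked

TASK

Pick up the scoop tray, tip its three white grinding pieces into the steel mill jar, and set the empty tray back down upright on the bench. Then put the blue lid on the jar: line its lugs up with the two slots, push it down against the spring, give it a quarter turn clockwise, and finish while still gripping the lid, holding it turned and pressed down to the bottom of its travel. Leave the other lab things where they stand.

Things in the scene. Friction and masses are not known exactly. Their poses are not given: they have to be found in the camera images.
- mill: Fixed bench mill: round white base (150 diameter, 30 high) carrying an upright steel jar (120 outer diameter, 110 inside, jar floor 35 above the bench, rim 115 above the bench). Origin on the bench on the jar's axis, z up.
- jar_mouth (a point): Centre of the jar's mouth, level with the rim. The top 6 mm of the mouth is a bayonet collar: round opening 92 across, with two slots 17 wide, opposite each other at this frame's +x and -x (red marks), reaching 55 from the axis. Just under it lies a dark sprung locking ring, open centre 82 across, whose two notches lie under the slots. z is up.
- press (a joint): How far the locking ring is pushed down, m: 0 at rest, 0.009 at its bottom stop; its spring needs about 4.5 N to start, 12.5 N at the bottom. At rest the lid's lugs land on its notches 11 mm below the rim. Beyond about 0.003 the lugs are clear under the collar and can turn; a turned lid let go rises back to 0.003.
- turn (a joint): How far the locking ring is turned clockwise seen from above, rad: 0 at rest, stop at 1.6. The lid's lugs carry it along with about 0.07 rad of play either way. A light spring (0.02 N m at rest, 0.11 N m at a quarter turn) turns it back.
- lid_center (a point): Blue jar lid, 62 high, 0.22 kg, upright on the bench; point on its axis, 31 above its underside. A plug 86 across and 22 high; two yellow lugs (10 wide, 8 high, at the bottom) stick out along +x and -x to 52 from the axis. On top a grip bar along x, 60 long, 14 thick (y), from 9 below to 31 above this point; grip it across y, 15 above this point. A half turn makes no difference.
- tray_center (a point): Black plastic scoop tray, 90 long (x), 56 wide (y), 25 high, 0.09 kg; point at its middle, 12.5 above its underside. Floor 3 thick; the front (+x, edge at 45) is open. Green handle: an upright fin behind the back wall, x -85 to -45, 10 thick (y), 14 to 50 above the underside; grip it across y at x = -67, 33 above the underside. Pieces slide out from about 20 degrees of tilt.
- bead1_center (a point): White ceramic grinding piece (one of three alike), a short cylinder 22 in diameter and 20 high, 0.03 kg, standing in the tray at the start; this point is its centre.
- bead2_center (a point): White ceramic grinding piece (one of three alike), a short cylinder 22 in diameter and 20 high, 0.03 kg, standing in the tray at the start; this point is its centre.
- bead3_center (a point): White ceramic grinding piece (one of three alike), a short cylinder 22 in diameter and 20 high, 0.03 kg, standing in the tray at the start; this point is its centre.
- tube_rack: Bystander: purple-topped tube rack, 90 x 130 x 48, standing loose on the bench; origin at the centre of its underside, z up.
- tip_box: Bystander: pipette tip box, blue below and pale above, 92 x 127 x 80, standing loose on the bench; origin at the centre of its underside, z up.
- media_bottle: Bystander: amber media bottle with blue cap, 86 diameter, 170 high, standing loose on the bench; origin at the centre of its underside, z up.
- vial_a: Bystander: small glass vial with red cap, 34 diameter, 50 high, standing loose on the bench; origin at the centre of its underside, z up.
- vial_b: Bystander: small amber vial with white cap, 34 diameter, 50 high, standing loose on the bench; origin at the centre of its underside, z up.
Not all that is in view belongs to the job. Leave any pink or yellow look-alike of the part that bears bead3_center alone.

How it is judged:
By the outcome, as a careful person would: the job done as asked, in the order asked, and still so for the second after the job is handed in, while the arm keeps its last pose, push and grip.
It also fails if it takes over 69 s, if anything falls off the work surface, if the arm or the gripper's body presses on something with over 40 N, if the wrist force passes 120 N, or if a joint passes its speed limit or range.

ROBOT

A 6-joint arm with a two-finger parallel gripper is mounted at the origin on the work surface. World frame = base frame: x ahead of the robot, y to its left, z up, the work surface at z = 0. Lengths are in m, angles in rad, forces in N, time in s.
With the tool pointing down it reaches from about 0.35 to 0.85 m from the base axis. Payload 8.1 kg.
Tool frame: the origin (TCP) lies on the centre line of the jaws, within the pads' length; the fingertips stand 19 mm ahead of it and the grasp point (between the pads) is the TCP; z points along the fingers, x is the direction in which the jaws open and shut, and the axes are right-handed (so a half turn about z gives the same grasp; the last joint's range is limited). The gripper opens to 93 mm and grips with 3 to 60 N. Pads are 15 mm wide; open, the fingers measure 128 mm over their backs; the gripper's body (75 mm by 188 mm) begins 65 mm behind the grasp point.
Start: joints at [-1.366, 0.13, 1.488, -0, 1.523, -0.085], TCP at [0.171, -0.575, 0.238] pointing down, gripper open.
Joint ranges: [-2.96, 2.96], [-0.89, 2.26], [0.02, 2.5], [-1.34, 4.48], [0, 2.73], [-2.66, 2.66]. Speed limits (rad/s): [2.39, 2.39, 2.79, 3.14, 3.14, 3.14].

INTERFACE

Orientations are given as a unit quaternion [x, y, z, w].
In Python, from workcell import bot gives the robot as it stands.
- The arm moves only by the tool move_arm, never from a script. Its argument "moves" is a list of rows, each an object with "claw": the closure, from 0 (fully open) to 1 (shut); "xyz": the shift along the world's x, y, z in m, a list of three; "rotation": the turn, a rotation vector about the world's x, y, z in degrees, a list of three. In form: [{"claw": claw, "xyz": [tx, ty, tz], "rotation": [rx, ry, rz]}, ...]. A call has 1 to 5 rows; each row shifts and turns the commanded pose from where the row before left it; what a row does not reach is not made up. A row lasts 1/12 s, in which the tool goes at most 41.7 mm and 7.16 degrees, less where a joint would pass 70% of its speed; a pose out of reach is approached as far as the arm can. A call is refused whole if a number of a shift passes 0.0417 or a number of a turn 7.16, either way. A call with a gripper value outside its range is refused whole. The fingers move at their own pace and stop on an object; "force" is the grip in N (left out, the last holds). Time passes only in rows, so rows that do not move let the fingers close. It gives the time, the measured TCP pose, the force and the opening at its end, in the units of the state.
- bot.sense(): the state, without advancing time (a new reading comes with each control period).
- bot.camera(name): name is "side" or "top"; returns a dict with "img" (400x640x3 uint8, red, green, blue), "fx", "fy", "cx", "cy" (pixels), "pose" (4x4, takes a point from camera to world coordinates). Camera axes: x right, y up, looking along -z (the intrinsics and any distortion apply to the point x, -y, -z); pixel columns grow to the right and rows downward; lengths in m; the calibration is good to about 2 mm. A picture is of the moment at which its call begins. There is no depth.
- bot.hand_in(): hands the job in, once; it reports no verdict.
The state is a dict: "time_s": time; "joint_positions": joint angles; "qd": joint speeds; "effort": joint torques, N m; "position": TCP position; "tool_rot": TCP orientation; "force": force on the tool from outside, world axes, zero at the start; "moment": the same for the moment, N m; "width": finger opening in m.
Only numpy, scipy, OpenCV 4.12 (cv2) and the standard library are available. Lean on these libraries where they do the work, as an engineer would, in place of code of your own. Each camera call takes 0.05 s, during which the arm holds its last target.

## Working session

There is one attempt and no reset: what is moved stays moved. The work goes in short steps, Python scripts to look and compute and a tool call to move; the robot and the scene stay as the last step left them, time stands still between calls to the robot, and variables do not carry over. Pictures are saved under pics/ and viewed, and the job is handed in when it is done.

Besides the shell and the picture viewer there is one more tool, called after "Emit:" as name(argument=value, ...) on one line, values as JSON. move_arm: Moves the arm, as the interface text tells. Its arguments: {"type":"object","properties":{"moves":{"type":"array"},"force":{"type":"number"}},"required":["moves"]}

```bash
ls; mkdir -p pics
python3 - <<'E'
from workcell import bot
import cv2,numpy as np,pickle
print(bot.sense())
for n in("side","top"):
    c=bot.camera(n); cv2.imwrite(f"pics/{n}0.png",c["img"][:,:,::-1]); pickle.dump(c,open(f"{n}0.pkl","wb"))
    print(n,{k:v for k,v in c.items() if k!="img"})
E
```

```text
pics
{'time_s': 0.0, 'joint_positions': array([-1.36640598e+00,  1.31130741e-01,  1.48928968e+00, -3.88466674e-06,
        1.52302128e+00, -8.54328455e-02]), 'qd': array([ 0.00057801,  0.00124506, -0.00029468,  0.0001864 ,  0.0003092 ,
        0.00045367]), 'effort': array([-3.88361121e-03, -5.59834385e+01, -4.91772294e+01,  7.64296297e-02,
        3.52117745e-02, -1.90869632e-04]), 'position': array([ 0.17135934, -0.57443827,  0.2365999 ]), 'tool_rot': array([ 8.01804800e-01, -5.97585315e-01, -6.92727869e-04, -6.12268197e-04]), 'force': array([ 0.52383295, -0.38262203, -0.85698425]), 'moment': array([-0.03061654, -0.05505761,  0.05228613]), 'width': 0.09327074606772263}
side {'fx': 503.9823208694496, 'fy': 503.9823208694496, 'cx': 323.3055789404619, 'cy': 200.09662451551537, 'pose': array([[ 0.92518389,  0.28671597, -0.24865384,  0.28649068],
       [-0.3794986 ,  0.69209556, -0.61399067, -0.66041939],
       [-0.00394871,  0.66241806,  0.74912397,  0.90629303],
       [ 0.        ,  0.        ,  0.        ,  1.        ]])}
top {'fx': 373.3855227715398, 'fy': 373.3855227715398, 'cx': 318.3783512197087, 'cy': 194.97511389340633, 'pose': array([[-0.10961301,  0.97244989, -0.20573332,  0.35708642],
       [-0.99396156, -0.10828764,  0.01772592, -0.01798376],
       [-0.00504081,  0.20643401,  0.97844754,  0.97321241],
       [ 0.        ,  0.        ,  0.        ,  1.        ]])}
```

View pics/side0.png

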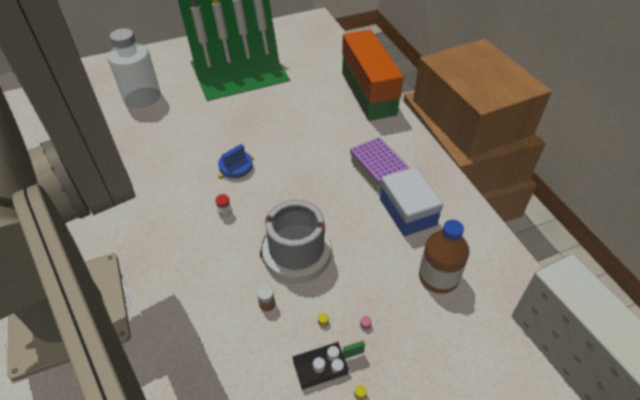

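View pics/top0.png

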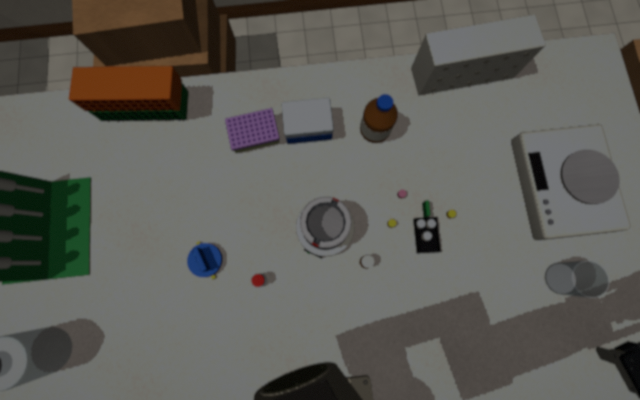

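The side view shows the tray at about (320,366) with white pieces at (319,365), (334,353) and (338,366), the jar mouth at (296,218) and the lid at (236,161). In the top view the tray is at (427,233), its green handle at (427,208), the jar at (325,222) and the lid at (206,260).

Could be mistaken for pieces (top view): pink (402,194), yellow (392,223), yellow (452,214) and the white vial cap (368,261). By the description, the right ones are the three white pieces inside the black tray. I'll check this in close crops.

```bash
cat > h.py <<'E'
import numpy as np,cv2,pickle
def load(n): return pickle.load(open(n+".pkl","rb"))
def ray(c,u,v):
    d=np.array([(u-c["cx"])/c["fx"],-(v-c["cy"])/c["fy"],-1.0]); P=c["pose"]
    d=P[:3,:3]@d; return P[:3,3],d/np.linalg.norm(d)
def onz(c,u,v,z):
    o,d=ray(c,u,v); return o+d*(z-o[2])/d[2]
def proj(c,p):
    q=c["pose"][:3,:3].T@(np.asarray(p,float)-c["pose"][:3,3])
    return np.array([c["cx"]+c["fx"]*q[0]/-q[2], c["cy"]-c["fy"]*q[1]/-q[2]])
def tri(c1,p1,c2,p2):
    o1,d1=ray(c1,*p1);o2,d2=ray(c2,*p2)
    A=np.stack([d1,-d2],1);s=np.linalg.lstsq(A,o2-o1,rcond=None)[0]
    a=o1+d1*s[0];b=o2+d2*s[1]; return (a+b)/2,np.linalg.norm(a-b)
E
python3 - <<'E'
from h import *
def crop(n,u0,v0,w,h,s):
    return cv2.resize(load(n)["img"][v0:v0+h,u0:u0+w,::-1],None,fx=s,fy=s,interpolation=cv2.INTER_CUBIC)
a=crop("top0",385,185,80,75,5); b=crop("side0",285,305,80,75,5)
c=crop("top0",285,180,80,75,5); d=crop("side0",250,190,80,75,5)
cv2.imwrite("pics/crop1.png",np.hstack([a,b])); cv2.imwrite("pics/crop2.png",np.hstack([c,d]))
a=crop("top0",170,225,80,75,5); b=crop("side0",200,130,80,75,5)
cv2.imwrite("pics/crop3.png",np.hstack([a,b]))
E
```

```text
(no output)
```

View pics/crop1.png

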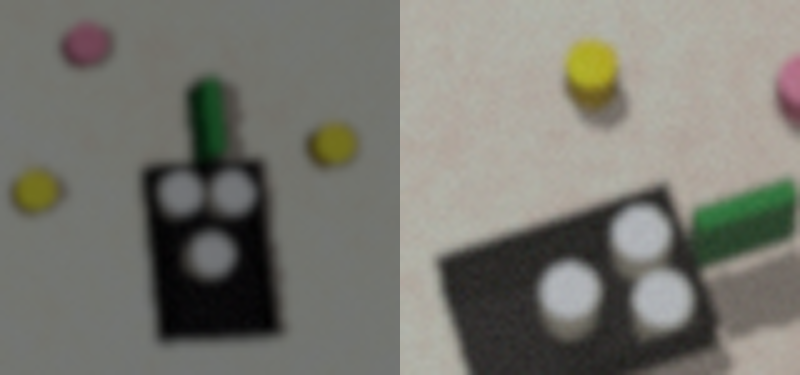

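View pics/crop2.png

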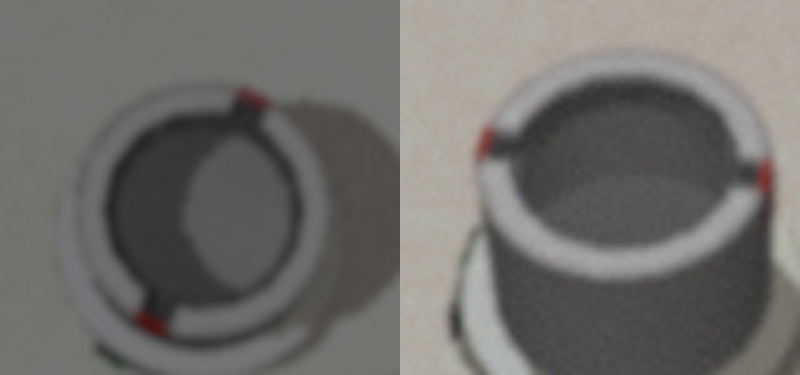

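View pics/crop3.png

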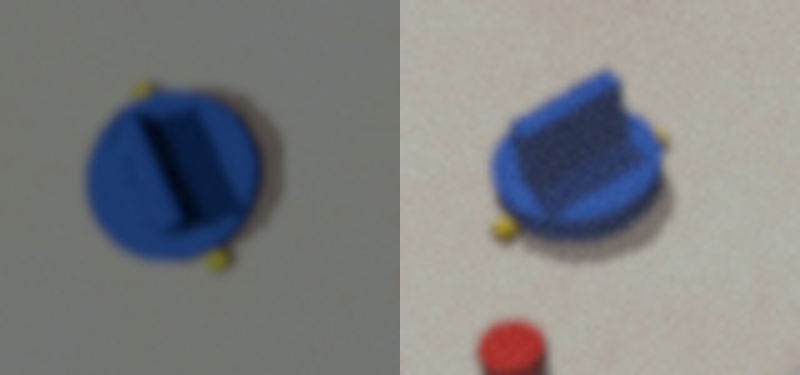

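The crops confirm the choice: three white pieces stand in the black tray, and the yellow and pink ones lie outside it. The red slot marks and the yellow lugs are clear. Next I measure.

```bash
cat > meas.py <<'E'
from h import *
def comp(m,box,minA=3):
    u0,v0,u1,v1=box; mm=np.zeros_like(m); mm[v0:v1,u0:u1]=m[v0:v1,u0:u1]
    n,l,s,c=cv2.connectedComponentsWithStats(mm.astype(np.uint8))
    return [(s[i][4],c[i]) for i in np.argsort(-s[1:,4])+1 if s[i][4]>=minA],mm
E
python3 - <<'E'
from meas import *
for n,boxm,boxl,boxt in(("top0",(290,185,365,265),(180,230,235,290),(400,190,460,265)),("side0",(255,195,335,245),(210,140,262,190),(285,335,370,392))):
    c=load(n); img=c["img"]; hsv=cv2.cvtColor(img,cv2.COLOR_RGB2HSV); H,S,V=[hsv[...,i].astype(int) for i in range(3)]
    print("==",n)
    red=((H<8)|(H>172))&(S>110)&(V>50)
    R,_=comp(red,boxm); print("red",R)
    P=[onz(c,*r[1],0.115) for r in R[:2]]; print([p.round(4) for p in P]); 
    if len(P)>1:
        d=P[0]-P[1]; print("mid",((P[0]+P[1])/2).round(4),"dist",np.linalg.norm(d),"ang",np.degrees(np.arctan2(d[1],d[0])))
    yel=(H>20)&(H<35)&(S>120)&(V>50)
    R,_=comp(yel,boxl); print("lugs",R)
    P=[onz(c,*r[1],0.006) for r in R[:2]]; d=P[0]-P[1]; print("mid",((P[0]+P[1])/2).round(4),"dist",np.linalg.norm(d),"ang",np.degrees(np.arctan2(d[1],d[0])))
    gr=(H>45)&(H<80)&(S>110)&(V>30)
    R,mm=comp(gr,boxt); print("green",R, cv2.minAreaRect(cv2.findNonZero(mm.astype(np.uint8))), cv2.boxPoints(cv2.minAreaRect(cv2.findNonZero(mm.astype(np.uint8)))))
    wh=(S<40)&(V>(100 if n=="top0" else 150))
    blk=(V<45 if n=="top0" else V<75)&~gr
    R,mm=comp(blk,boxt,50); print("black",R); mm=(mm).astype(np.uint8)
    cs=max(cv2.findContours(cv2.morphologyEx(mm,cv2.MORPH_OPEN,np.ones((3,3))),0,2)[0],key=cv2.contourArea); bp=cv2.boxPoints(cv2.minAreaRect(cs)); print(bp)
    for z in(0.003,0.025): print(z,[onz(c,*p,z)[:2].round(4) for p in bp])
    blue=(H>100)&(H<125)&(S>120)
    print("lidblue",comp(blue,boxl,30)[0])
E
```

```text
== top0
red [(np.int32(13), array([315.        , 244.38461538]))]
[array([ 0.4237, -0.0132,  0.115 ])]
lugs [(np.int32(7), array([213.14285714, 276.28571429]))]Traceback (most recent call last):
  File "<stdin>", line 12, in <module>
IndexError: list index out of range
```

```bash
cat > m1.py <<'E'
from meas import *
import sys
def run(sfx):
  for n,boxm,boxl,boxt in(("top"+sfx,(290,185,365,265),(180,230,235,290),(400,190,440,265)),("side"+sfx,(255,195,335,245),(210,140,262,190),(285,335,370,392))):
    c=load(n); img=c["img"]; hsv=cv2.cvtColor(img,cv2.COLOR_RGB2HSV); H,S,V=[hsv[...,i].astype(int) for i in range(3)]
    print("==",n)
    red=((H<10)|(H>170))&(S>80)&(V>40)
    R,_=comp(red,boxm,5); print("red",R)
    P=[onz(c,*r[1],0.115) for r in R[:2]]
    if len(P)>1:
        d=P[0]-P[1]; print("mid",((P[0]+P[1])/2).round(4),"dist",np.linalg.norm(d),"ang",np.degrees(np.arctan2(d[1],d[0])))
    yel=(H>18)&(H<38)&(S>80)&(V>40)
    R,_=comp(yel,boxl); print("lugs",R)
    P=[onz(c,*r[1],0.006) for r in R[:2]]
    if len(P)>1:
        d=P[0]-P[1]; print("mid",((P[0]+P[1])/2).round(4),"dist",np.linalg.norm(d),"ang",np.degrees(np.arctan2(d[1],d[0])))
    gr=(H>40)&(H<85)&(S>90)&(V>25)
    R,mm=comp(gr,boxt); print("green",R, cv2.boxPoints(cv2.minAreaRect(cv2.findNonZero(mm.astype(np.uint8)))).tolist())
    blk=(V<(50 if n[0]=="t" else 75))&~gr
    R,mm=comp(blk,boxt,50); mm=mm.astype(np.uint8)
    cs=max(cv2.findContours(cv2.morphologyEx(mm,cv2.MORPH_OPEN,np.ones((3,3))),0,2)[0],key=cv2.contourArea); bp=cv2.boxPoints(cv2.minAreaRect(cs)); print("black",bp.tolist())
    for z in(0.003,0.025): print(z,[onz(c,*p,z)[:2].round(4).tolist() for p in bp])
    blue=(H>98)&(H<130)&(S>100)
    print("lidblue",comp(blue,boxl,30)[0])
    # dark/bright rim
run("0")
E
python3 m1.py
python3 - <<'E'
from h import *
# hand-read crop pixels
t=load("top0"); s=load("side0")
f=lambda u0,v0,x,y:(u0+(x+.5)/5-.5, v0+(y+.5)/5-.5)
a=[onz(t,*f(285,180,x,y),.115) for x,y in((252,99),(153,323))]
b=[onz(s,*f(250,190,x-400,y),.115) for x,y in((486,144),(764,176))]
for P in(a,b):
  d=P[0]-P[1]; print("jar",((P[0]+P[1])/2).round(4),np.linalg.norm(d).round(4),np.degrees(np.arctan2(d[1],d[0])).round(1))
a=[onz(t,*f(170,225,x,y),.006) for x,y in((142,90),(218,260))]
b=[onz(s,*f(200,130,x-400,y),.006) for x,y in((661,138),(504,228))]
for P in(a,b):
  d=P[0]-P[1]; print("lid lug",((P[0]+P[1])/2).round(4),np.linalg.norm(d).round(4),np.degrees(np.arctan2(d[1],d[0])).round(1))
# lid bar top ridge side view near ends z=.062: 
b=[onz(s,*f(200,130,x-400,y),.062) for x,y in((608,75),(518,134))]
d=b[0]-b[1];print("bar",((b[0]+b[1])/2).round(4),np.linalg.norm(d).round(4),np.degrees(np.arctan2(d[1],d[0])).round(1))
# handle top
a=[onz(t,*f(385,185,x,y),.05) for x,y in((212,82),(212,150))]
b=[onz(s,*f(285,305,x-400,y),.05) for x,y in((790,185),(697,212))]
for P in(a,b):
  d=P[1]-P[0]; print("handle",P[0].round(4),P[1].round(4),np.linalg.norm(d).round(4),np.degrees(np.arctan2(d[1],d[0])).round(1))
# beads top centre, z=.023
for nm,c,L,o in(("t",t,((180,195),(233,193),(212,253)),(385,185)),("s",s,((641,231),(662,298),(570,290)),(285-80,305))):
  for x,y in L: print("bead",nm,onz(c,*f(*o,x,y),.0235).round(4))
E
```

```text
== top0
red [(np.int32(21), array([314.61904762, 244.0952381 ])), (np.int32(11), array([334.81818182, 199.36363636]))]
mid [ 0.4736 -0.0415  0.115 ] dist 0.11434580429379096 ang 149.3777919238968
lugs [(np.int32(15), array([213.33333333, 276.53333333])), (np.int32(5), array([197.8, 242.4]))]
mid [0.4252 0.27   0.006 ] dist 0.09725233462522019 ang -158.61084494083013
green [(np.int32(82), array([426.18292683, 208.79268293]))] [[422.6336975097656, 201.33660888671875], [428.1782531738281, 200.78216552734375], [429.6733093261719, 215.732666015625], [424.1287536621094, 216.287109375]]
black [[414.5801086425781, 227.02212524414062], [438.3038635253906, 225.77349853515625], [439.6298522949219, 250.96685791015625], [415.9060974121094, 252.21548461914062]]
0.003 [[0.4485, -0.2753], [0.445, -0.3372], [0.3804, -0.3292], [0.384, -0.2681]]
0.025 [[0.4465, -0.2694], [0.443, -0.3299], [0.3799, -0.3221], [0.3834, -0.2624]]
lidblue [(np.int32(914), array([204.25820569, 259.72866521]))]
== side0
red [(np.int32(15), array([322.26666667, 225.        ])), (np.int32(10), array([266.8, 217.9]))]
mid [ 0.47
[... 582 characters left out ...]
3241]]
0.025 [[0.3803, -0.2708], [0.4723, -0.2764], [0.465, -0.3389], [0.3771, -0.3323]]
lidblue [(np.int32(736), array([235.05163043, 162.16711957]))]
jar [ 0.4734 -0.0424  0.115 ] 0.1141 -30.2
jar [ 0.4733 -0.0432  0.115 ] 0.1143 149.1
lid lug [0.4249 0.2699 0.006 ] 0.0965 21.0
lid lug [0.4252 0.2687 0.006 ] 0.097 19.4
bar [0.4223 0.2674 0.062 ] 0.0575 24.8
handle [ 0.5056 -0.3045  0.05  ] [ 0.4715 -0.2986  0.05  ] 0.0346 170.3
handle [ 0.5065 -0.3033  0.05  ] [ 0.471 -0.3    0.05 ] 0.0356 174.6
bead t [ 0.4536 -0.2865  0.0235]
bead t [ 0.4516 -0.3136  0.0235]
bead t [ 0.4226 -0.2977  0.0235]
bead s [ 0.4546 -0.2878  0.0235]
bead s [ 0.4516 -0.3143  0.0235]
bead s [ 0.4218 -0.2988  0.0235]
```

Run:
```python
from h import *
t=load("top0")
for n,p,z in(("pink",(402,194),.02),("yel1",(392,223),.02),("yel2",(452,214),.02),("vialb",(368,261),.05),("viala",(259,280),.05),("bottle",(385,103),.17),("bottlebase",(375,135),0),("rack",(252,130),.05),("tip",(307,118),.08)):
  print(n,onz(t,*p,z).round(3))
from workcell import bot
print(bot.sense()["position"])
```

```text
pink [ 0.536 -0.252  0.02 ]
yel1 [ 0.464 -0.215  0.02 ]
yel2 [ 0.47  -0.372  0.02 ]
vialb [ 0.375 -0.137  0.05 ]
viala [0.359 0.131 0.05 ]
bottle [ 0.725 -0.21   0.17 ]
bottlebase [ 0.712 -0.209  0.   ]
rack [0.744 0.119 0.05 ]
tip [ 0.748 -0.027  0.08 ]
[ 0.17137925 -0.57450806  0.23670251]
```

Emit:
move_arm(moves=[{"claw": 0.5,"xyz": [0.032,0.027,-0.01],"rotation": [0,0,-2.2]},{"claw": 0.5,"xyz": [0.032,0.027,-0.01],"rotation": [0,0,-2.2]},{"claw": 0.5,"xyz": [0.032,0.027,-0.01],"rotation": [0,0,-2.2]},{"claw": 0.5,"xyz": [0.032,0.027,-0.01],"rotation": [0,0,-2.2]},{"claw": 0.5,"xyz": [0.032,0.027,-0.01],"rotation": [0,0,-2.2]}], force=60)

```text
time_s: 0.52
position: [0.3272, -0.4427, 0.1884]
tool_rot: [0.74, -0.673, -0.0, -0.0]
force: [1.3, -0.7, 0.2]
width: 0.0642
```

Emit:
move_arm(moves=[{"claw": 0.5,"xyz": [0.032,0.027,-0.01],"rotation": [0,0,-2.2]},{"claw": 0.5,"xyz": [0.032,0.027,-0.01],"rotation": [0,0,-2.2]},{"claw": 0.5,"xyz": [0.032,0.027,-0.01],"rotation": [0,0,-2.2]},{"claw": 0.5,"xyz": [0.032,0.027,-0.01],"rotation": [0,0,-2.2]},{"claw": 0.5,"xyz": [0.032,0.027,-0.01],"rotation": [0,0,-2.2]}])

```text
time_s: 0.93
position: [0.4822, -0.3118, 0.1401]
tool_rot: [-0.672, 0.74, 0.0, -0.0]
force: [1.5, -0.7, 0.1]
width: 0.0466
```

Emit:
move_arm(moves=[{"claw": 0.5,"xyz": [0,0.0025,-0.01],"rotation": [0,0,0]},{"claw": 0.5,"xyz": [0,0,0],"rotation": [0,0,0]},{"claw": 0.5,"xyz": [0,0,0],"rotation": [0,0,0]}])

```text
time_s: 1.18
position: [0.4803, -0.3106, 0.1298]
tool_rot: [-0.674, 0.739, 0.001, -0.0]
force: [0.1, -0.1, 0.9]
width: 0.0467
```

Emit:
move_arm(moves=[{"claw": 0.5,"xyz": [0.011,0.0086,-0.015],"rotation": [0,0,0]},{"claw": 0.5,"xyz": [0,0,-0.02],"rotation": [0,0,0]},{"claw": 0.5,"xyz": [0,0,0],"rotation": [0,0,0]}])

```text
time_s: 1.43
position: [0.4897, -0.3026, 0.0929]
tool_rot: [-0.673, 0.74, 0.002, -0.001]
force: [-1.0, 0.8, -1.2]
width: 0.0462
```

```bash
cat > look.py <<'E'
import sys; from workcell import bot; from h import *
tag=sys.argv[1]; L=sys.argv[2:]
# args: cam,u0,v0,w,h,s
out=[]
for a in L:
    n,*r=a.split(","); u,v,w,h,s=map(int,r); c=bot.camera(n); pickle.dump(c,open(n+tag+".pkl","wb"))
    out.append(cv2.resize(c["img"][v:v+h,u:u+w,::-1],None,fx=s,fy=s,interpolation=cv2.INTER_CUBIC))
H=max(o.shape[0] for o in out); out=[cv2.copyMakeBorder(o,0,H-o.shape[0],0,0,0) for o in out]
cv2.imwrite("pics/"+tag+".png",np.hstack(out)); s=bot.sense(); print(s["time_s"],s["position"].round(4),s["tool_rot"].round(3),s["force"].round(1),s["width"].round(4))
E
python3 look.py a1 side,270,290,130,110,4 top,395,180,70,80,4
```

```text
Traceback (most recent call last):
  File "look.py", line 9, in <module>
    cv2.imwrite("pics/"+tag+".png",np.hstack(out)); s=bot.sense(); print(s["time_s"],s["position"].round(4),s["tool_rot"].round(3),s["force"].round(1),s["width"].round(4))
                                                                                                                                                       ^^^^^^^^^^^^^^^^
AttributeError: 'float' object has no attribute 'round'
```

View pics/a1.png

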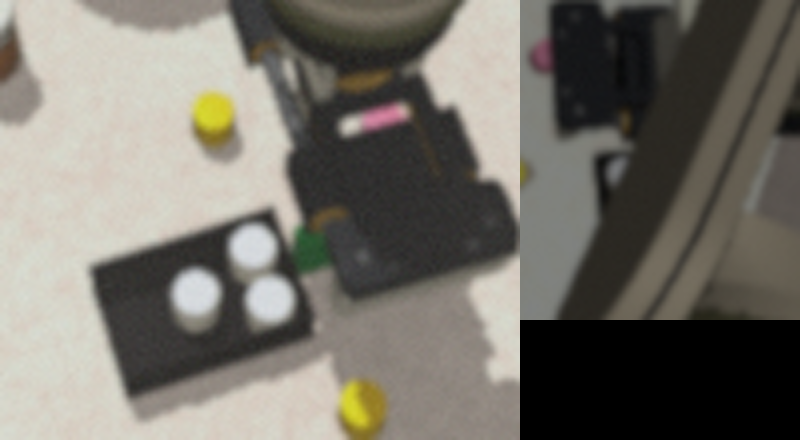

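The side crop shows the hand straddling the handle (green visible at crop (310,248)) and the tray undisturbed. I'll descend and grip.

Emit:
move_arm(moves=[{"claw": 0.5,"xyz": [0,0,-0.025],"rotation": [0,0,0]},{"claw": 0.5,"xyz": [0,0,-0.02],"rotation": [0,0,0]},{"claw": 0.5,"xyz": [0,0,-0.013],"rotation": [0,0,0]},{"claw": 0.5,"xyz": [0,0,0],"rotation": [0,0,0]}])

```text
time_s: 1.87
position: [0.4903, -0.3023, 0.0359]
tool_rot: [-0.673, 0.74, 0.002, -0.0]
force: [-0.0, 0.7, 0.2]
width: 0.0464
```

Emit:
move_arm(moves=[{"claw": 0.8,"xyz": [0,0,0],"rotation": [0,0,0]},{"claw": 1,"xyz": [0,0,0],"rotation": [0,0,0]},{"claw": 1,"xyz": [0,0,0],"rotation": [0,0,0]},{"claw": 1,"xyz": [0,0,0],"rotation": [0,0,0]}])

```text
time_s: 2.2
position: [0.4931, -0.3032, 0.0394]
tool_rot: [-0.673, 0.74, -0.001, 0.0]
force: [0.1, 0.1, -0.3]
width: 0.0246
```

Emit:
move_arm(moves=[{"claw": 1,"xyz": [0,0,0],"rotation": [0,0,0]},{"claw": 1,"xyz": [0,0,0],"rotation": [0,0,0]},{"claw": 1,"xyz": [0,0,0],"rotation": [0,0,0]},{"claw": 1,"xyz": [0,0,0],"rotation": [0,0,0]}])

```text
time_s: 2.53
position: [0.4926, -0.3027, 0.0384]
tool_rot: [-0.673, 0.74, -0.0, 0.0]
force: [-0.5, 1.4, 3.5]
width: 0.0096
```

Emit:
move_arm(moves=[{"claw": 1,"xyz": [0,0,0.01],"rotation": [0,0,0]},{"claw": 1,"xyz": [0,0,0.02],"rotation": [0,0,0]},{"claw": 1,"xyz": [0,0,0.02],"rotation": [0,0,0]},{"claw": 1,"xyz": [0,0,0.02],"rotation": [0,0,0]},{"claw": 1,"xyz": [0,0,0.01],"rotation": [0,0,0]}])

```text
time_s: 2.95
position: [0.4931, -0.3031, 0.1208]
tool_rot: [-0.673, 0.74, -0.001, 0.0]
force: [0.3, -0.8, -0.9]
width: 0.0096
```

```bash
sed -i 's/s\["width"\].round(4)/round(float(s["width"]),4)/' look.py; python3 look.py a2 side,270,270,150,130,5
```

```text
3.0 [ 0.4939 -0.3037  0.1223] [-0.673  0.74  -0.003  0.001] [ 1.7 -0.2  0.5] 0.0094
```

View pics/a2.png

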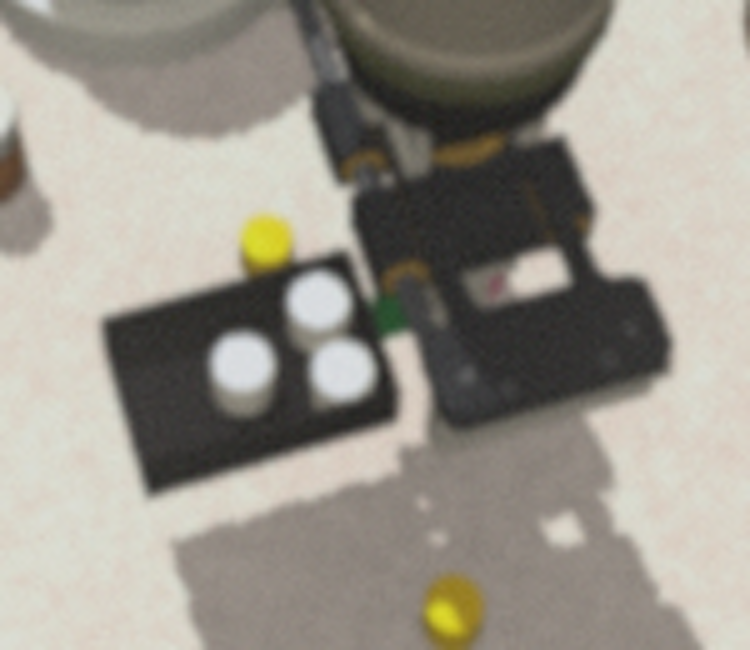

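The tray is lifted level with all three pieces in it, and the decoys are still on the bench. I'll carry it gently to the pre-pour pose at the jar.

Emit:
move_arm(moves=[{"claw": 1,"xyz": [0.0034,0.0073,0.014],"rotation": [0,0,0]},{"claw": 1,"xyz": [0.0068,0.0145,0.018],"rotation": [0,0,0]},{"claw": 1,"xyz": [0.0093,0.02,0.018],"rotation": [0,0,0]},{"claw": 1,"xyz": [0.0101,0.0218,0.018],"rotation": [0,0,0]},{"claw": 1,"xyz": [0.0101,0.0218,0.01],"rotation": [0,0,0]}])

```text
time_s: 3.42
position: [0.5324, -0.2166, 0.1972]
tool_rot: [-0.673, 0.74, -0.001, 0.0]
force: [0.3, -1.1, -1.8]
width: 0.0099
```

Emit:
move_arm(moves=[{"claw": 1,"xyz": [0.0101,0.0218,0],"rotation": [0,0,0]},{"claw": 1,"xyz": [0.0101,0.0218,0],"rotation": [0,0,0]},{"claw": 1,"xyz": [0.0101,0.0218,0],"rotation": [0,0,0]},{"claw": 1,"xyz": [0.0101,0.0218,0],"rotation": [0,0,0]},{"claw": 1,"xyz": [0.0101,0.0218,0],"rotation": [0,0,0]}])

```text
time_s: 3.83
position: [0.5822, -0.1068, 0.1946]
tool_rot: [-0.673, 0.74, 0.001, -0.0]
force: [0.6, 0.3, -2.4]
width: 0.0099
```

Emit:
move_arm(moves=[{"claw": 1,"xyz": [0.0101,0.0218,0],"rotation": [0,0,0]},{"claw": 1,"xyz": [0.0084,0.0181,0],"rotation": [0,0,0]},{"claw": 1,"xyz": [0.0042,0.0091,0],"rotation": [0,0,0]},{"claw": 1,"xyz": [0.0021,0.0045,0],"rotation": [0,0,0]},{"claw": 1,"xyz": [0,0,0],"rotation": [0,0,0]}])

```text
time_s: 4.25
position: [0.607, -0.0541, 0.1951]
tool_rot: [-0.673, 0.739, 0.0, -0.0]
force: [-0.3, 0.3, -1.7]
width: 0.0097
```

```bash
python3 look.py a3 side,200,110,180,150,4
```

```text
4.3 [ 0.6069 -0.055   0.1953] [-0.673  0.739  0.    -0.   ] [ 0.1  0.2 -1.9] 0.0096
```

View pics/a3.png

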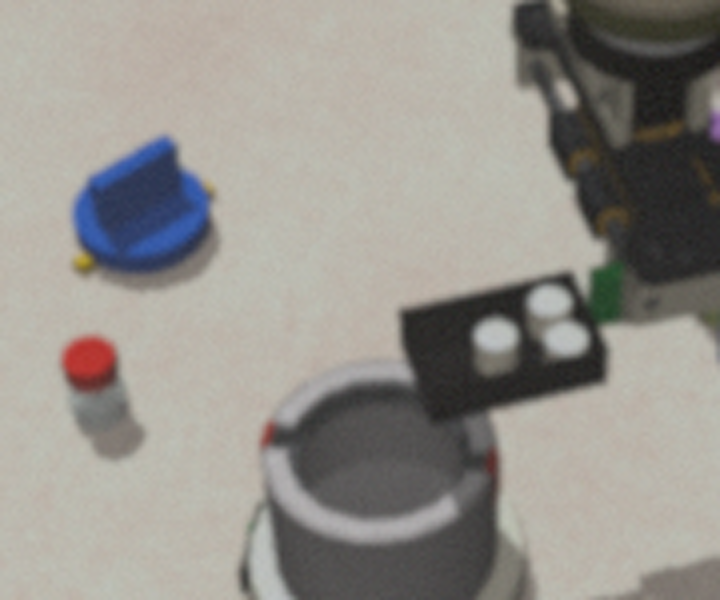

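Run:
```python
from h import *
c=load("sidea3")
for p in((403,312),(435,418),(605,380)):
    u,v=200+p[0]/4-.4,110+p[1]/4-.4
    print([onz(c,u,v,z).round(4)[:2] for z in(.157,.182)])
a=np.radians(174.5);h=np.array([np.cos(a),np.sin(a),0]);z=np.array([0,0,1.])
J=np.array([.4733,-.0426,0])
def tcp(th,off,lz):
    th=np.radians(th); return J-h*off+z*lz-h*(.112*np.cos(th)-.038*np.sin(th))+z*(.112*np.sin(th)+.038*np.cos(th))
prev=np.array([.607,-.055,.195])
for th,off,lz in[(5,.025,.148),(10,.025,.138),(15,.025,.13),(20,.025,.124),(25,.025,.122),(30,.025,.122),(35,.025,.122),(40,.025,.122),(45,.025,.122),(50,.025,.122),(55,.025,.122),(60,.025,.122)]:
    p=tcp(th,off,lz); print(th,p.round(4),((p-prev)*1000).round(1)); prev=p
```

```text
[array([0.505 , 0.0029]), array([ 0.4977, -0.0193])]
[array([ 0.4947, -0.0687]), array([ 0.4877, -0.0884])]
[array([ 0.5808, -0.078 ]), array([ 0.571 , -0.0974])]
5 [ 0.6059 -0.0554  0.1956] [-1.1 -0.4  0.6]
10 [ 0.6014 -0.0549  0.1949] [-4.5  0.4 -0.7]
15 [ 0.5961 -0.0544  0.1957] [-5.3  0.5  0.8]
20 [ 0.59   -0.0538  0.198 ] [-6.1  0.6  2.3]
25 [ 0.5832 -0.0532  0.2038] [-6.8  0.7  5.8]
30 [ 0.5758 -0.0525  0.2109] [-7.4  0.7  7.1]
35 [ 0.5678 -0.0517  0.2174] [-8.   0.8  6.5]
40 [ 0.5593 -0.0509  0.2231] [-8.5  0.8  5.7]
45 [ 0.5503 -0.05    0.2281] [-9.   0.9  5. ]
50 [ 0.5409 -0.0491  0.2322] [-9.4  0.9  4.2]
55 [ 0.5311 -0.0482  0.2355] [-9.7  0.9  3.3]
60 [ 0.5212 -0.0472  0.238 ] [-10.    1.    2.5]
```

Emit:
move_arm(moves=[{"claw": 1,"xyz": [-0.001,0,0.0005],"rotation": [-0.48,-4.98,0]},{"claw": 1,"xyz": [-0.0045,0.0004,-0.0007],"rotation": [-0.48,-4.98,0]},{"claw": 1,"xyz": [-0.0053,0.0005,0.0008],"rotation": [-0.48,-4.98,0]},{"claw": 1,"xyz": [-0.006,0.0006,0.0023],"rotation": [-0.48,-4.98,0]},{"claw": 1,"xyz": [-0.0068,0.0007,0.0058],"rotation": [-0.48,-4.98,0]}])

```text
time_s: 4.72
position: [0.5826, -0.0539, 0.2038]
tool_rot: [-0.656, 0.722, -0.162, 0.146]
force: [-0.4, -0.7, -1.6]
width: 0.0098
```

Emit:
move_arm(moves=[{"claw": 1,"xyz": [-0.0074,0.0007,0.0071],"rotation": [-0.48,-4.98,0]},{"claw": 1,"xyz": [-0.008,0.0008,0.0065],"rotation": [-0.48,-4.98,0]},{"claw": 1,"xyz": [-0.0085,0.0008,0.0057],"rotation": [-0.48,-4.98,0]},{"claw": 1,"xyz": [-0.009,0.0009,0.005],"rotation": [-0.48,-4.98,0]},{"claw": 1,"xyz": [0,0,0],"rotation": [0,0,0]}])

```text
time_s: 5.13
position: [0.5461, -0.0495, 0.2234]
tool_rot: [-0.621, 0.684, -0.284, 0.256]
force: [-0.8, -0.7, -4.5]
width: 0.0095
```

```bash
python3 look.py a4 side,220,130,160,150,4
```

```text
5.1833 [ 0.548  -0.05    0.2261] [-0.621  0.684 -0.283  0.256] [ 0.  -0.3 -0.1] 0.0095
```

View pics/a4.png

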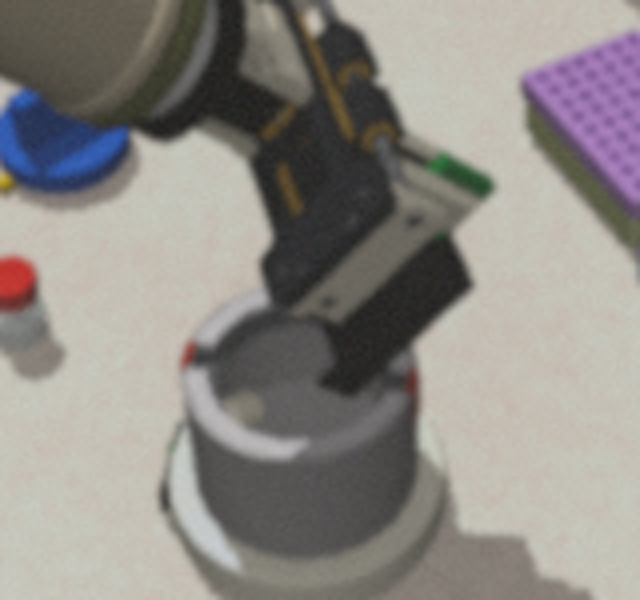

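One piece is visible in the jar (crop (243,405)) and nothing lies outside it. I'll tilt further to be sure they're all out.

Emit:
move_arm(moves=[{"claw": 1,"xyz": [-0.0094,0.0009,0.0042],"rotation": [-0.48,-4.98,0]},{"claw": 1,"xyz": [-0.0097,0.0009,0.0033],"rotation": [-0.48,-4.98,0]},{"claw": 1,"xyz": [-0.01,0.001,0.0025],"rotation": [-0.48,-4.98,0]},{"claw": 1,"xyz": [0,0,0],"rotation": [0,0,0]},{"claw": 1,"xyz": [0,0,0],"rotation": [0,0,0]}])

```text
time_s: 5.6
position: [0.5729, -0.0509, 0.2663]
tool_rot: [-0.591, 0.65, -0.353, 0.32]
force: [0.7, -0.2, -0.8]
width: 0.0096
```

Emit:
move_arm(moves=[{"claw": 1,"xyz": [0.005,0,0.03],"rotation": [0.48,4.98,0]},{"claw": 1,"xyz": [0.01,-0.001,0.03],"rotation": [0.48,4.98,0]},{"claw": 1,"xyz": [0.01,-0.001,0.02],"rotation": [0.48,4.98,0]},{"claw": 1,"xyz": [0.01,-0.001,0],"rotation": [0.48,4.98,0]},{"claw": 1,"xyz": [0.01,-0.001,0],"rotation": [0.48,4.98,0]}])

```text
time_s: 6.02
position: [0.6185, -0.0555, 0.3478]
tool_rot: [-0.647, 0.712, -0.204, 0.183]
force: [0.3, 0.2, -0.1]
width: 0.0095
```

Emit:
move_arm(moves=[{"claw": 1,"xyz": [0.01,-0.001,0],"rotation": [0.48,4.98,0]},{"claw": 1,"xyz": [0.01,-0.001,0],"rotation": [0.48,4.98,0]},{"claw": 1,"xyz": [0.01,-0.001,0],"rotation": [0.48,4.98,0]},{"claw": 1,"xyz": [0.01,-0.001,0],"rotation": [0.48,4.98,0]},{"claw": 1,"xyz": [0.01,-0.02,0],"rotation": [0.48,4.98,0]}])

```text
time_s: 6.43
position: [0.6679, -0.0766, 0.3449]
tool_rot: [-0.672, 0.738, -0.043, 0.038]
force: [0.1, -0.2, -0.1]
width: 0.0103
```

```bash
python3 look.py a5 side,220,110,180,150,4
```

```text
6.4833 [ 0.6704 -0.0826  0.3379] [-0.671  0.739 -0.038  0.033] [ -2.4  -2.2 -10.4] 0.0099
```

View pics/a5.png

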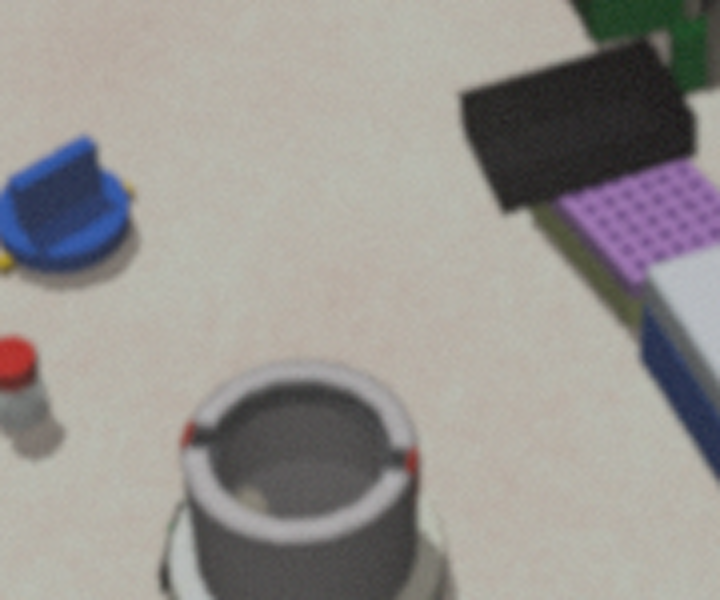

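```bash
python3 look.py a6 side,0,0,640,400,1
python3 - <<'E'
from workcell import bot; from h import *
c=bot.camera("top"); pickle.dump(c,open("topa6.pkl","wb"))
im=c["img"][:,:,::-1]; im=np.clip(im.astype(int)*1.6,0,255).astype(np.uint8)
cv2.imwrite("pics/topa6.png",np.vstack([cv2.resize(im[170:270,280:400],None,fx=5,fy=5,interpolation=2)]))
cv2.imwrite("pics/topa6f.png",im)
E
```

```text
6.5333 [ 0.6692 -0.0817  0.3367] [-0.671  0.74  -0.04   0.034] [-0.9  0.2 -2.4] 0.0093
```

View pics/a6.png

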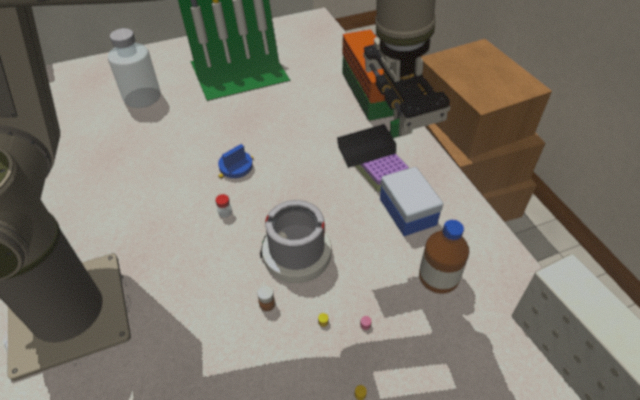

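View pics/topa6.png

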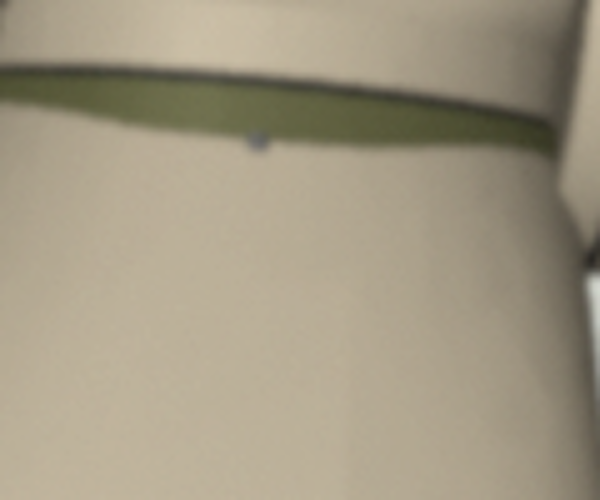

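View pics/topa6f.png

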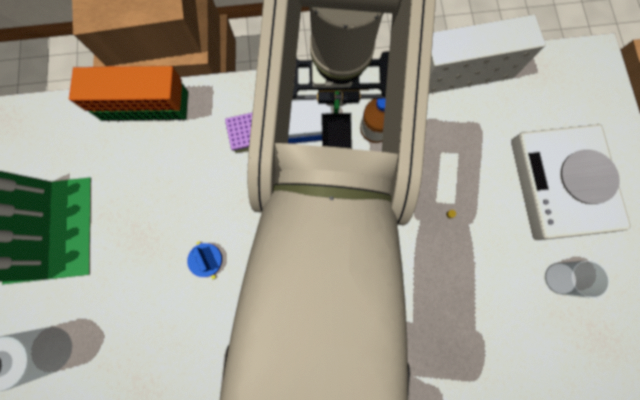

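Run:
```python
from workcell import bot
from scipy.spatial.transform import Rotation as R
import numpy as np
s=bot.sense(); r=R.from_quat(s["tool_rot"]); y=np.radians(-95.5)
t=R.from_matrix(np.array([[np.cos(y),np.sin(y),0],[np.sin(y),-np.cos(y),0],[0,0,-1]]).T.T)
m=np.array([[np.cos(y),np.sin(y),0],[np.sin(y),-np.cos(y),0],[0,0,-1.]])
print((R.from_matrix(m)*r.inv()).as_rotvec(degrees=True), s["joint_positions"])
```

```text
[0.7084801  6.29611705 0.07149755] [-0.20122259  0.20444057  1.22790498  0.00976256  1.59909395  1.46763023]
```

Emit:
move_arm(moves=[{"claw": 1,"xyz": [-0.018,-0.012,0],"rotation": [0.35,3.15,0]},{"claw": 1,"xyz": [-0.02,-0.02,0],"rotation": [0.35,3.15,0]},{"claw": 1,"xyz": [-0.02,-0.024,-0.01],"rotation": [0,0,0]},{"claw": 1,"xyz": [-0.02,-0.024,-0.02],"rotation": [0,0,0]},{"claw": 1,"xyz": [-0.02,-0.024,-0.02],"rotation": [0,0,0]}])

```text
time_s: 7.0
position: [0.5683, -0.1834, 0.2966]
tool_rot: [-0.673, 0.74, -0.006, 0.005]
force: [0.4, -0.7, -0.6]
width: 0.0096
```

Emit:
move_arm(moves=[{"claw": 1,"xyz": [-0.02,-0.024,-0.02],"rotation": [0,0,0]},{"claw": 1,"xyz": [-0.02,-0.024,-0.02],"rotation": [0,0,0]},{"claw": 1,"xyz": [-0.02,-0.024,-0.02],"rotation": [0,0,0]},{"claw": 1,"xyz": [-0.015,-0.024,-0.02],"rotation": [0,0,0]},{"claw": 1,"xyz": [0,-0.01,-0.02],"rotation": [0,0,0]}])

```text
time_s: 7.42
position: [0.491, -0.2911, 0.1958]
tool_rot: [-0.672, 0.741, -0.005, 0.003]
force: [0.7, -0.4, -0.8]
width: 0.0099
```

```bash
python3 look.py a7 side,250,240,170,140,4
```

```text
7.4667 [ 0.4902 -0.2904  0.1908] [-0.671  0.741 -0.002  0.003] [-2.1  1.1 -4.4] 0.0095
```

View pics/a7.png

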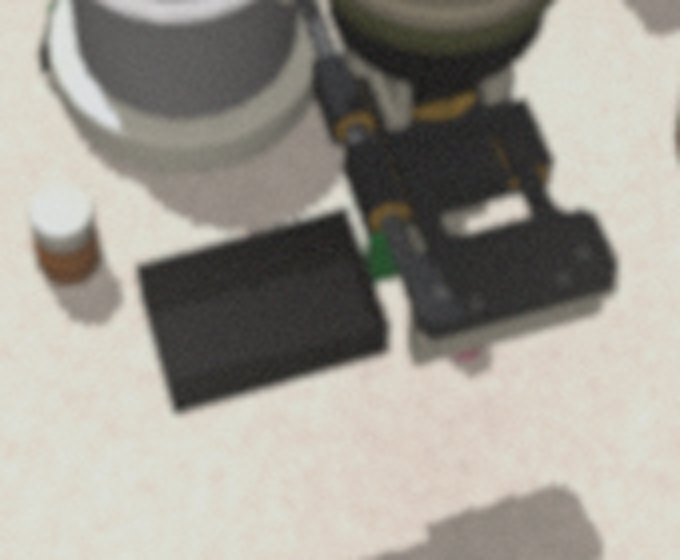

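The tray is empty, with no pieces in it, and hangs level. I'll lower it back to its old place.

Emit:
move_arm(moves=[{"claw": 1,"xyz": [0.0025,-0.0125,-0.025],"rotation": [0,0,0]},{"claw": 1,"xyz": [0,0,-0.03],"rotation": [0,0,0]},{"claw": 1,"xyz": [0,0,-0.03],"rotation": [0,0,0]},{"claw": 1,"xyz": [0,0,-0.03],"rotation": [0,0,0]},{"claw": 1,"xyz": [0,0,-0.015],"rotation": [0,0,0]}])

```text
time_s: 7.88
position: [0.4949, -0.2991, 0.0627]
tool_rot: [-0.673, 0.74, -0.003, 0.004]
force: [-1.3, 0.2, -0.8]
width: 0.0094
```

Emit:
move_arm(moves=[{"claw": 1,"xyz": [0,0,-0.01],"rotation": [0,0,0]},{"claw": 1,"xyz": [0,0,0],"rotation": [0,0,0]},{"claw": 1,"xyz": [0,0,0],"rotation": [0,0,0]}])

```text
time_s: 8.13
position: [0.4972, -0.3008, 0.0568]
tool_rot: [-0.673, 0.74, -0.005, 0.005]
force: [-0.1, 0.8, -1.0]
width: 0.0097
```

Emit:
move_arm(moves=[{"claw": 1,"xyz": [-0.002,0,-0.008],"rotation": [0.08,0.8,0]},{"claw": 1,"xyz": [0,0,-0.005],"rotation": [0,0,0]},{"claw": 1,"xyz": [0,0,-0.003],"rotation": [0,0,0]},{"claw": 1,"xyz": [0,0,0],"rotation": [0,0,0]},{"claw": 1,"xyz": [0,0,0],"rotation": [0,0,0]}])

```text
time_s: 8.55
position: [0.4948, -0.3009, 0.0397]
tool_rot: [-0.673, 0.74, 0.001, -0.0]
force: [-0.6, -0.3, -1.6]
width: 0.0095
```

```bash
python3 look.py a8 side,270,290,130,110,5
```

```text
8.6 [ 0.4949 -0.301   0.0399] [-0.673  0.74   0.001  0.   ] [ 0.1  0.1 -0.8] 0.0097
```

View pics/a8.png

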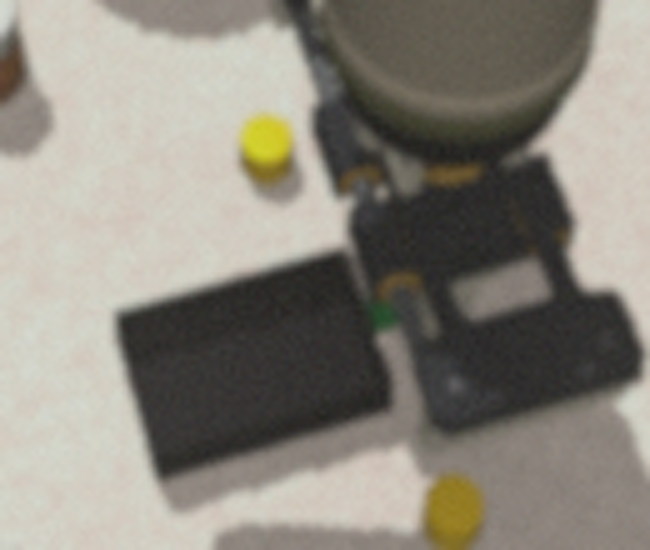

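Emit:
move_arm(moves=[{"claw": 1,"xyz": [0,0,-0.001],"rotation": [0,0,0]},{"claw": 1,"xyz": [0,0,-0.001],"rotation": [0,0,0]},{"claw": 1,"xyz": [0,0,0],"rotation": [0,0,0]}])

```text
time_s: 8.85
position: [0.4952, -0.3012, 0.0384]
tool_rot: [-0.673, 0.74, 0.0, 0.0]
force: [-0.6, 1.5, 3.5]
width: 0.0098
```

Contact: the same 3.5 N as at the pick. I'll release slowly and retreat upward.

Emit:
move_arm(moves=[{"claw": 0.9,"xyz": [0,0,0],"rotation": [0,0,0]},{"claw": 0.7,"xyz": [0,0,0],"rotation": [0,0,0]},{"claw": 0.6,"xyz": [0,0,0],"rotation": [0,0,0]},{"claw": 0.6,"xyz": [0,0,0],"rotation": [0,0,0]},{"claw": 0.6,"xyz": [0,0,0],"rotation": [0,0,0]}])

```text
time_s: 9.27
position: [0.4947, -0.3009, 0.0374]
tool_rot: [-0.673, 0.74, 0.001, -0.0]
force: [0.0, 0.3, -0.2]
width: 0.0317
```

Emit:
move_arm(moves=[{"claw": 0.6,"xyz": [0,0,0.01],"rotation": [0,0,0]},{"claw": 0.6,"xyz": [0,0,0.02],"rotation": [0,0,0]},{"claw": 0.6,"xyz": [0,0,0.035],"rotation": [0,0,0]},{"claw": 0.6,"xyz": [0,0,0.04],"rotation": [0,0,0]},{"claw": 0.6,"xyz": [0,0,0.04],"rotation": [0,0,0]}])

```text
time_s: 9.68
position: [0.4941, -0.3004, 0.1843]
tool_rot: [-0.673, 0.74, 0.001, -0.0]
force: [0.7, -0.5, 0.1]
width: 0.0371
```

```bash
python3 look.py a9 side,220,180,180,150,4
python3 - <<'E'
from workcell import bot; from h import *
c=bot.camera("top"); pickle.dump(c,open("topa9.pkl","wb"))
im=c["img"][:,:,::-1]; im=np.clip(im.astype(int)*1.8,0,255).astype(np.uint8)
cv2.imwrite("pics/topa9.png",cv2.resize(im[170:280,280:440],None,fx=5,fy=5,interpolation=2))
E
```

```text
9.7333 [ 0.498  -0.3032  0.1949] [-0.673  0.74  -0.005  0.001] [ 2.9 -1.8  7.2] 0.0375
```

View pics/a9.png

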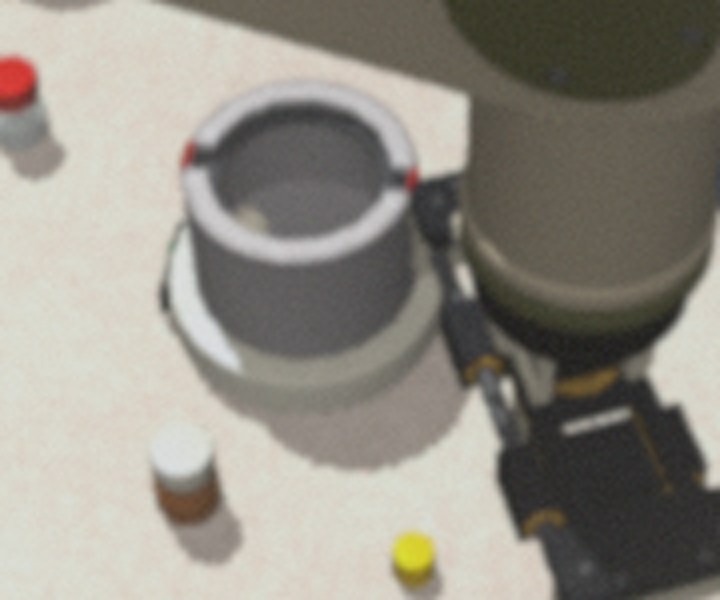

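View pics/topa9.png

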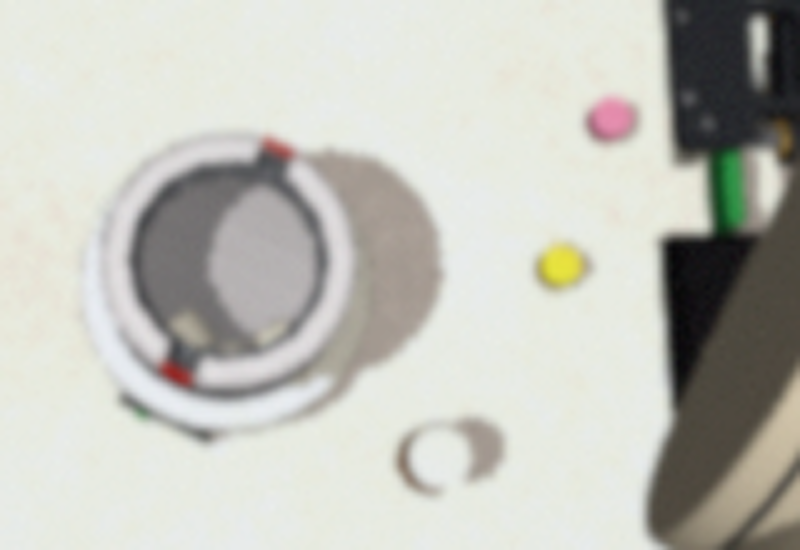

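Run:
```python
from h import *
im=load("topa9")["img"][225:255,305:350,::-1].astype(float); im=np.clip((im-20)*2.6,0,255).astype(np.uint8)
a=cv2.resize(im,None,fx=12,fy=12,interpolation=2)
im=load("sidea9")["img"][205:250,260:330,::-1].astype(float); im=np.clip((im-30)*1.8,0,255).astype(np.uint8)
b=cv2.resize(im,None,fx=8,fy=8,interpolation=2)[:360,:250]
cv2.imwrite("pics/jarz.png",np.hstack([a,b]))
```

```text
(no output)
```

View pics/jarz.png

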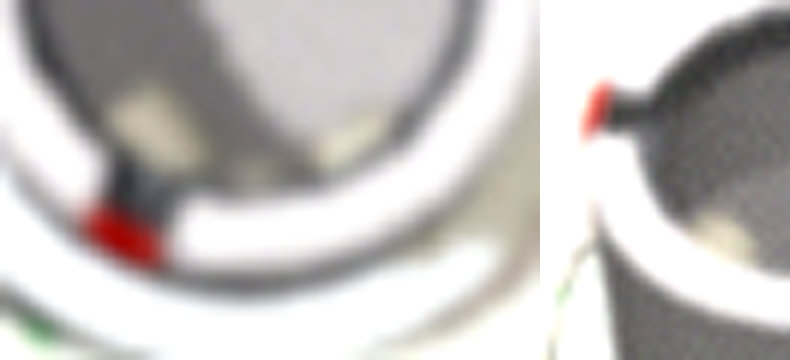

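All three pieces lie on the jar floor, as bright spots at crop (160,130), (250,172) and (350,138). The tray is down and empty. Next is the lid.

Emit:
move_arm(moves=[{"claw": 0.45,"xyz": [-0.0048,0.02,0],"rotation": [0,0,1.7]},{"claw": 0.45,"xyz": [-0.0048,0.038,0],"rotation": [0,0,1.7]},{"claw": 0.45,"xyz": [-0.0048,0.038,0],"rotation": [0,0,1.7]},{"claw": 0.45,"xyz": [-0.0048,0.038,0],"rotation": [0,0,1.7]},{"claw": 0.45,"xyz": [-0.0048,0.038,0],"rotation": [0,0,1.7]}])

```text
time_s: 10.2
position: [0.4702, -0.1275, 0.1829]
tool_rot: [0.726, -0.687, -0.0, -0.0]
force: [-0.0, 0.4, 0.2]
width: 0.0511
```

Emit:
move_arm(moves=[{"claw": 0.45,"xyz": [-0.0048,0.038,0],"rotation": [0,0,1.7]},{"claw": 0.45,"xyz": [-0.0048,0.038,0],"rotation": [0,0,1.7]},{"claw": 0.45,"xyz": [-0.0048,0.038,0],"rotation": [0,0,1.7]},{"claw": 0.45,"xyz": [-0.0048,0.038,0],"rotation": [0,0,1.7]},{"claw": 0.45,"xyz": [-0.0048,0.038,0],"rotation": [0,0,1.7]}])

```text
time_s: 10.62
position: [0.4462, 0.0627, 0.1832]
tool_rot: [0.775, -0.632, -0.0, -0.0]
force: [-0.0, 0.4, -0.7]
width: 0.0512
```

Emit:
move_arm(moves=[{"claw": 0.45,"xyz": [-0.0048,0.038,0],"rotation": [0,0,1.7]},{"claw": 0.45,"xyz": [-0.0048,0.038,0],"rotation": [0,0,1.7]},{"claw": 0.45,"xyz": [-0.0048,0.038,-0.01],"rotation": [0,0,1.7]},{"claw": 0.45,"xyz": [-0.0048,0.038,-0.02],"rotation": [0,0,1.7]},{"claw": 0.45,"xyz": [-0.0048,0.038,-0.02],"rotation": [0,0,1.7]}])

```text
time_s: 11.03
position: [0.4234, 0.2507, 0.135]
tool_rot: [0.82, -0.572, 0.0, -0.001]
force: [0.3, -0.4, 0.3]
width: 0.0511
```

Emit:
move_arm(moves=[{"claw": 0.45,"xyz": [0,0.01,0],"rotation": [0,0,0]},{"claw": 0.45,"xyz": [0,0,0],"rotation": [0,0,0]}])

```text
time_s: 11.2
position: [0.4216, 0.2603, 0.133]
tool_rot: [0.821, -0.571, -0.001, 0.001]
force: [-0.4, -0.3, -0.3]
width: 0.0509
```

```bash
python3 look.py b1 side,180,90,130,130,4
python3 - <<'E'
from workcell import bot
from scipy.spatial.transform import Rotation as R
s=bot.sense();r=R.from_quat(s["tool_rot"]).as_matrix();import numpy as np
print(np.degrees(np.arctan2(r[1,0],r[0,0])),r[:,2],s["joint_positions"].round(3))
E
```

```text
11.25 [0.4226 0.2589 0.134 ] [ 0.82  -0.572 -0.001  0.001] [-0.1  0.2  0.2] 0.0511
-69.76782345879876 [-1.89107888e-03 -3.30447878e-04 -9.99998157e-01] [ 4.460e-01 -7.700e-02  1.892e+00  1.000e-03  1.328e+00  1.663e+00]
```

View pics/b1.png

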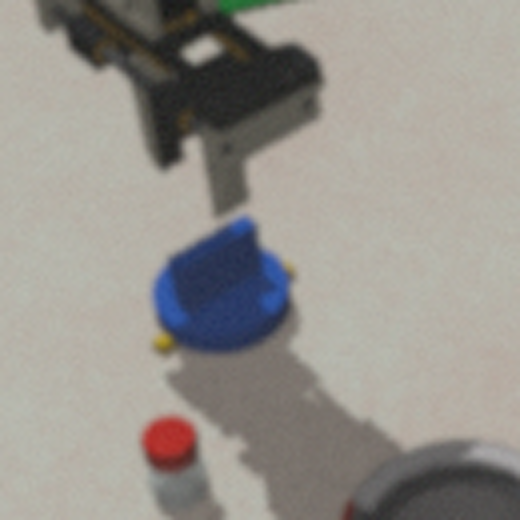

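Emit:
move_arm(moves=[{"claw": 0.45,"xyz": [0.0024,0.01,-0.02],"rotation": [0,0,0]},{"claw": 0.45,"xyz": [0,0,-0.03],"rotation": [0,0,0]},{"claw": 0.45,"xyz": [0,0,-0.02],"rotation": [0,0,0]},{"claw": 0.45,"xyz": [0,0,-0.015],"rotation": [0,0,0]},{"claw": 0.45,"xyz": [0,0,0],"rotation": [0,0,0]}])

```text
time_s: 11.67
position: [0.4243, 0.2658, 0.0467]
tool_rot: [0.819, -0.574, -0.001, 0.002]
force: [-0.7, 0.6, -0.7]
width: 0.0511
```

Emit:
move_arm(moves=[{"claw": 0.45,"xyz": [0,0,0],"rotation": [0,0,0]}])

```text
time_s: 11.75
position: [0.426, 0.267, 0.0496]
tool_rot: [0.819, -0.574, -0.001, 0.0]
force: [-0.2, 0.7, -0.5]
width: 0.0511
```

Emit:
move_arm(moves=[{"claw": 0.6,"xyz": [0,0.002,-0.002],"rotation": [0,0,0]},{"claw": 0.75,"xyz": [0,0,0],"rotation": [0,0,0]},{"claw": 0.9,"xyz": [0,0,0],"rotation": [0,0,0]},{"claw": 1,"xyz": [0,0,0],"rotation": [0,0,0]},{"claw": 1,"xyz": [0,0,0],"rotation": [0,0,0]}])

```text
time_s: 12.17
position: [0.426, 0.2705, 0.0478]
tool_rot: [0.82, -0.573, -0.0, -0.0]
force: [-0.9, 0.6, 0.6]
width: 0.0223
```

Emit:
move_arm(moves=[{"claw": 1,"xyz": [0,0,0],"rotation": [0,0,0]},{"claw": 1,"xyz": [0,0,0],"rotation": [0,0,0]},{"claw": 1,"xyz": [0,0,0],"rotation": [0,0,0]},{"claw": 1,"xyz": [0,0,0],"rotation": [0,0,0]}])

```text
time_s: 12.5
position: [0.4257, 0.2705, 0.0475]
tool_rot: [0.82, -0.573, -0.0, -0.0]
force: [-1.0, -0.6, 4.0]
width: 0.0135
```

Emit:
move_arm(moves=[{"claw": 1,"xyz": [0,0,0.01],"rotation": [0,0,0]},{"claw": 1,"xyz": [0,0,0.03],"rotation": [0,0,0]},{"claw": 1,"xyz": [0,0,0.04],"rotation": [0,0,0]},{"claw": 1,"xyz": [0,0,0.04],"rotation": [0,0,0]},{"claw": 1,"xyz": [0,0,0.03],"rotation": [0,0,0]}])

```text
time_s: 12.92
position: [0.4257, 0.2705, 0.2007]
tool_rot: [0.82, -0.573, -0.0, -0.001]
force: [1.6, 1.1, -0.9]
width: 0.0137
```

```bash
python3 look.py b2 side,180,70,130,130,4 top,170,210,80,80,4;  python3 - <<'E'
from workcell import bot
from scipy.spatial.transform import Rotation as R
s=bot.sense();r=R.from_quat(s["tool_rot"]).as_matrix();import numpy as np
print(np.degrees(np.arctan2(r[1,0],r[0,0])),r[:,2],s["joint_positions"].round(3))
E
```

```text
13.0167 [0.4286 0.2719 0.2044] [ 0.82  -0.573  0.002 -0.005] [ 0.6  0.9 -1.9] 0.0135
-69.89594739752816 [ 0.00861547  0.0053264  -0.9999487 ] [ 4.640e-01 -1.140e-01  1.795e+00  1.000e-03  1.451e+00  1.684e+00]
```

View pics/b2.png

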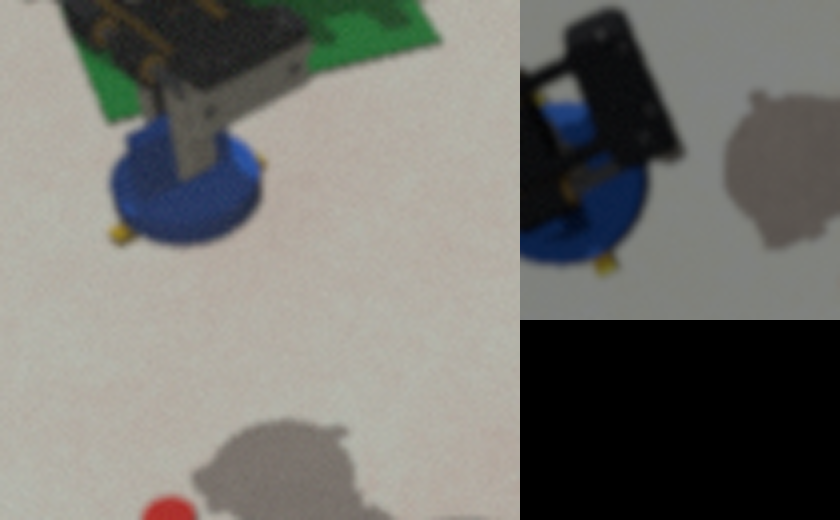

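Emit:
move_arm(moves=[{"claw": 1,"xyz": [0.0025,-0.008,0.006],"rotation": [0,0,7.1]},{"claw": 1,"xyz": [0.0025,-0.0174,0.004],"rotation": [0,0,7.1]},{"claw": 1,"xyz": [0.0025,-0.0174,0],"rotation": [0,0,7.1]},{"claw": 1,"xyz": [0.0025,-0.0174,0],"rotation": [0,0,7.1]},{"claw": 1,"xyz": [0.0025,-0.0174,0],"rotation": [0,0,7.1]}])

```text
time_s: 13.43
position: [0.4372, 0.1918, 0.2059]
tool_rot: [0.956, -0.293, -0.001, 0.001]
force: [-0.1, -0.5, -2.1]
width: 0.0131
```

Emit:
move_arm(moves=[{"claw": 1,"xyz": [0.0025,-0.0174,0],"rotation": [0,0,7.1]},{"claw": 1,"xyz": [0.0025,-0.0174,0],"rotation": [0,0,7.1]},{"claw": 1,"xyz": [0.0025,-0.0174,0],"rotation": [0,0,7.1]},{"claw": 1,"xyz": [0.0025,-0.0174,0],"rotation": [0,0,7.1]},{"claw": 1,"xyz": [0.0025,-0.0174,0],"rotation": [0,0,7.1]}])

```text
time_s: 13.85
position: [0.4497, 0.1048, 0.2058]
tool_rot: [1.0, 0.013, -0.002, 0.001]
force: [1.0, -0.3, -1.6]
width: 0.0137
```

Emit:
move_arm(moves=[{"claw": 1,"xyz": [0.0025,-0.0174,0],"rotation": [0,0,7.1]},{"claw": 1,"xyz": [0.0025,-0.0174,0],"rotation": [0,0,7.1]},{"claw": 1,"xyz": [0.0025,-0.0174,0],"rotation": [0,0,7.1]},{"claw": 1,"xyz": [0.0025,-0.0174,0],"rotation": [0,0,7.1]},{"claw": 1,"xyz": [0.0025,-0.0174,0],"rotation": [0,0,7.1]}])

```text
time_s: 14.27
position: [0.4622, 0.018, 0.2058]
tool_rot: [0.948, 0.317, -0.001, 0.0]
force: [0.5, 0.8, -1.2]
width: 0.0137
```

Emit:
move_arm(moves=[{"claw": 1,"xyz": [0.0025,-0.0174,0],"rotation": [0,0,7.1]},{"claw": 1,"xyz": [0.0025,-0.0174,0],"rotation": [0,0,7.1]},{"claw": 1,"xyz": [0.0025,-0.0174,0],"rotation": [0,0,7.1]},{"claw": 1,"xyz": [0,0,0],"rotation": [0,0,0]},{"claw": 1,"xyz": [0,0,0],"rotation": [0,0,0]}])

```text
time_s: 14.68
position: [0.4698, -0.0339, 0.206]
tool_rot: [0.876, 0.482, -0.001, -0.0]
force: [-0.2, 0.1, -1.8]
width: 0.0134
```

```bash
python3 look.py b3 side,240,150,110,110,4 top,280,160,90,100,4;  cat > st.py <<'E'
from workcell import bot
from scipy.spatial.transform import Rotation as R
s=bot.sense();r=R.from_quat(s["tool_rot"]).as_matrix();import numpy as np
print(s["time_s"],s["position"].round(4),"yaw",np.degrees(np.arctan2(r[1,0],r[0,0])).round(2),"z",r[:,2].round(4),s["joint_positions"].round(3),s["force"].round(1),s["moment"].round(2),s["width"])
E
python3 st.py
```

```text
14.7833 [ 0.47   -0.0329  0.2064] [ 0.876  0.483 -0.001 -0.   ] [-0.  -0.4 -2.1] 0.0138
14.7833 [ 0.47   -0.0329  0.2064] yaw 57.72 z [-1.1e-03 -5.0e-04 -1.0e+00] [-1.780e-01 -2.080e-01  1.875e+00 -1.000e-03  1.476e+00 -1.186e+00] [-0.  -0.4 -2.1] [ 0.08 -0.12 -0.04] 0.013800680786654614
```

View pics/b3.png

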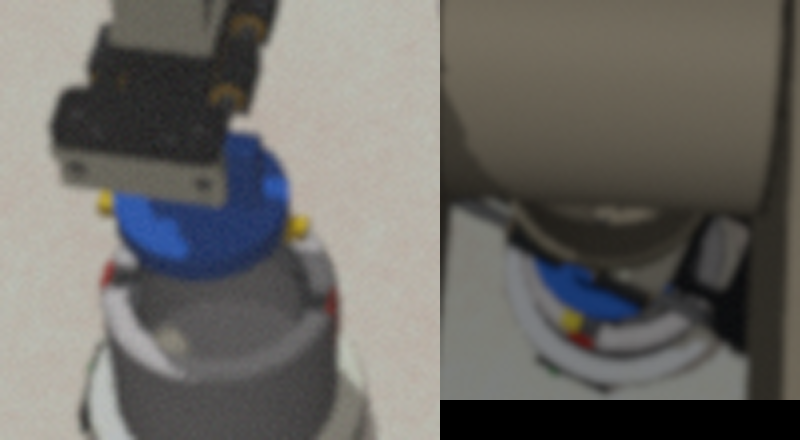

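Run:
```python
from meas import *
c=load("sideb3"); hsv=cv2.cvtColor(c["img"],cv2.COLOR_RGB2HSV); H,S,V=[hsv[...,i].astype(int) for i in range(3)]
R,_=comp((H>18)&(H<38)&(S>90)&(V>60),(250,185,335,225)); print(R)
tcp=np.array([.470,-.0329])
for z in(.163,.165):
  P=[onz(c,*r[1],z) for r in R[:2]]; P.sort(key=lambda p:p[0]); d=P[1]-P[0]; print(P,np.linalg.norm(d),np.degrees(np.arctan2(d[1],d[0])))
  for yaw in(57.72-90,):
    x=np.array([np.cos(np.radians(yaw)),np.sin(np.radians(yaw))]);y=np.array([-x[1],x[0]])
    print([((p[:2]-tcp)@x,(p[:2]-tcp)@y) for p in P])
# jar marks in same image
R,_=comp(((H<10)|(H>170))&(S>90)&(V>50),(255,210,335,235)); print(R); P=[onz(c,*r[1],.115) for r in R[:2]]; print(P,(P[0]+P[1])/2)
# top
t=load("topb3"); hsv=cv2.cvtColor(t["img"],cv2.COLOR_RGB2HSV); H,S,V=[hsv[...,i].astype(int) for i in range(3)]
R,_=comp((H>18)&(H<38)&(S>90)&(V>60),(300,230,325,250)); print(R); p=onz(t,*R[0][1],.164); x=np.array([np.cos(np.radians(-32.28)),np.sin(np.radians(-32.28))]);y=np.array([-x[1],x[0]]);print(p,(p[:2]-tcp)@x,(p[:2]-tcp)@y)
```

```text
[(np.int32(28), array([313.67857143, 206.5       ])), (np.int32(17), array([266., 200.]))]
[array([ 0.42899349, -0.00775913,  0.163     ]), array([ 0.50957546, -0.0594317 ,  0.163     ])] 0.09572622062042367 -32.66970791280432
[(np.float64(-0.04809555211232153), np.float64(-0.0006445179163100564)), (np.float64(0.047628454228670083), np.float64(-0.0012956126097495744))]
[array([ 0.42861005, -0.00951526,  0.165     ]), array([ 0.5089752 , -0.06104879,  0.165     ])] 0.09546864731711235 -32.66970791280437
[(np.float64(-0.04748185284011851), np.float64(-0.0023340135833624953)), (np.float64(0.04798458615558733), np.float64(-0.002983356357527836))]
[(np.int32(10), array([322.4, 225.3])), (np.int32(9), array([266.66666667, 217.88888889]))]
[array([ 0.52183541, -0.0736468 ,  0.115     ]), array([ 0.42439875, -0.01246867,  0.115     ])] [ 0.47311708 -0.04305773  0.115     ]
[(np.int32(22), array([312.54545455, 240.13636364]))]
[ 0.42953389 -0.0091936   0.164     ] -0.04687258269978568 -0.001568682435243305
```

Lug centres measured in both views agree: the lid axis is within about 1 mm of the TCP, at about -32.5°. The slots are at about -31.3°. I'll align and descend to just above the rim.

Emit:
move_arm(moves=[{"claw": 1,"xyz": [0.0038,-0.0089,-0.01],"rotation": [0,0,1.0]},{"claw": 1,"xyz": [0,0,-0.015],"rotation": [0,0,0]},{"claw": 1,"xyz": [0,0,-0.01],"rotation": [0,0,0]},{"claw": 1,"xyz": [0,0,0],"rotation": [0,0,0]},{"claw": 1,"xyz": [0,0,0],"rotation": [0,0,0]}])

```text
time_s: 15.2
position: [0.4736, -0.0415, 0.1713]
tool_rot: [0.871, 0.492, -0.001, -0.0]
force: [0.0, 0.2, -2.0]
width: 0.014
```

```bash
python3 look.py b4 side,240,170,110,90,5;python3 st.py
```

```text
15.25 [ 0.4742 -0.0418  0.1722] [ 0.871  0.492 -0.     0.   ] [ 0.1 -0.1 -1.8] 0.0134
15.25 [ 0.4742 -0.0418  0.1722] yaw 58.9 z [-2.e-04 -9.e-04 -1.e+00] [-1.950e-01 -1.700e-01  1.905e+00 -1.000e-03  1.407e+00 -1.223e+00] [ 0.1 -0.1 -1.8] [ 0.03 -0.12 -0.01] 0.013410766664323615
```

View pics/b4.png

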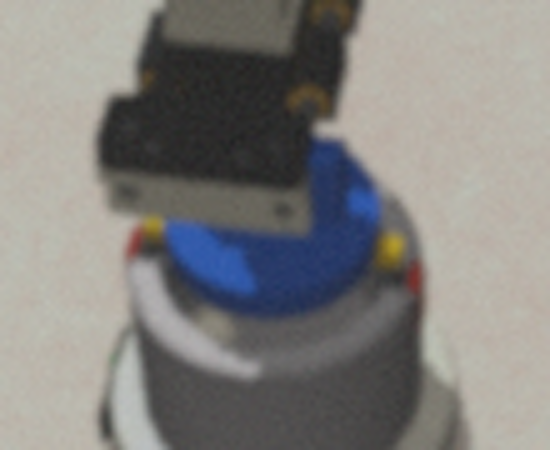

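The lugs at crop (152,228) and (390,248) hover over the slots with the red marks beside them. I'll lower it slowly.

Emit:
move_arm(moves=[{"claw": 1,"xyz": [0,0,-0.004],"rotation": [0,0,0]},{"claw": 1,"xyz": [0,0,-0.004],"rotation": [0,0,0]},{"claw": 1,"xyz": [0,0,-0.004],"rotation": [0,0,0]},{"claw": 1,"xyz": [0,0,0],"rotation": [0,0,0]}])

```text
time_s: 15.58
position: [0.4739, -0.0422, 0.1593]
tool_rot: [0.871, 0.492, -0.001, 0.0]
force: [0.8, -0.1, -2.8]
width: 0.0138
```

Emit:
move_arm(moves=[{"claw": 1,"xyz": [0,0,-0.003],"rotation": [0,0,0]},{"claw": 1,"xyz": [0,0,-0.003],"rotation": [0,0,0]},{"claw": 1,"xyz": [0,0,0],"rotation": [0,0,0]},{"claw": 1,"xyz": [0,0,0],"rotation": [0,0,0]}])

```text
time_s: 15.92
position: [0.4742, -0.0424, 0.1538]
tool_rot: [0.871, 0.492, -0.0, 0.0]
force: [-0.1, 0.6, -1.8]
width: 0.0138
```

```bash
python3 st.py
```

```text
15.9167 [ 0.4742 -0.0424  0.1538] yaw 58.89 z [-2.e-04 -1.e-03 -1.e+00] [-1.960e-01 -1.540e-01  1.925e+00 -1.000e-03  1.370e+00 -1.224e+00] [-0.1  0.6 -1.8] [-0.02 -0.17  0.01] 0.0137615326525738
```

The underside is 8.7 mm below the rim with no contact force, so the lugs are in the slots. Now I'll press.

Emit:
move_arm(moves=[{"claw": 1,"xyz": [0,0,-0.002],"rotation": [0,0,0]},{"claw": 1,"xyz": [0,0,-0.002],"rotation": [0,0,0]},{"claw": 1,"xyz": [0,0,0],"rotation": [0,0,0]}])

```text
time_s: 16.17
position: [0.4747, -0.0425, 0.1504]
tool_rot: [0.871, 0.492, 0.0, 0.001]
force: [-0.4, -0.3, 2.8]
width: 0.0139
```

Emit:
move_arm(moves=[{"claw": 1,"xyz": [0,0,-0.002],"rotation": [0,0,0]},{"claw": 1,"xyz": [0,0,-0.002],"rotation": [0,0,0]},{"claw": 1,"xyz": [0,0,0],"rotation": [0,0,0]}])

```text
time_s: 16.42
position: [0.4747, -0.0425, 0.1465]
tool_rot: [0.871, 0.492, 0.0, 0.001]
force: [-1.8, -0.2, 6.7]
width: 0.0136
```

```bash
python3 st.py
```

```text
16.4167 [ 0.4747 -0.0425  0.1465] yaw 58.9 z [ 0.0013 -0.0014 -1.    ] [-1.960e-01 -1.470e-01  1.933e+00 -1.000e-03  1.354e+00 -1.224e+00] [-1.8 -0.2  6.7] [ 0.03  0.33 -0.02] 0.013647598288563536
```

The spring is loading as expected (about 8.7 N, about 5 mm). I'll press a bit more, then turn clockwise.

Emit:
move_arm(moves=[{"claw": 1,"xyz": [0,0,-0.002],"rotation": [0,0,0]},{"claw": 1,"xyz": [0,0,0],"rotation": [0,0,-5]},{"claw": 1,"xyz": [0,0,0],"rotation": [0,0,-5]},{"claw": 1,"xyz": [0,0,0],"rotation": [0,0,-5]},{"claw": 1,"xyz": [0,0,0],"rotation": [0,0,0]}])

```text
time_s: 16.83
position: [0.4748, -0.0426, 0.145]
tool_rot: [0.929, 0.371, 0.0, 0.001]
force: [-3.7, -0.3, 8.0]
width: 0.0137
```

```bash
python3 st.py
```

```text
16.8333 [ 0.4748 -0.0426  0.145 ] yaw 43.58 z [ 0.001  -0.0017 -1.    ] [-0.196 -0.145  1.934 -0.002  1.351 -0.956] [-3.7 -0.3  8. ] [-0.07  0.49  0.03] 0.013694305017937702
```

Emit:
move_arm(moves=[{"claw": 1,"xyz": [-0.0008,0,0],"rotation": [0,0,-6]},{"claw": 1,"xyz": [0,0,0],"rotation": [0,0,-6]},{"claw": 1,"xyz": [0,0,0],"rotation": [0,0,-6]},{"claw": 1,"xyz": [0,0,0],"rotation": [0,0,-6]},{"claw": 1,"xyz": [0,0,0],"rotation": [0,0,-6]}])

```text
time_s: 17.25
position: [0.4745, -0.0428, 0.1453]
tool_rot: [0.993, 0.118, 0.001, 0.001]
force: [-0.7, -1.7, 7.3]
width: 0.0139
```

Emit:
move_arm(moves=[{"claw": 1,"xyz": [0,0,0],"rotation": [0,0,-6]},{"claw": 1,"xyz": [0,0,0],"rotation": [0,0,-6]},{"claw": 1,"xyz": [0,0,0],"rotation": [0,0,-6]},{"claw": 1,"xyz": [0,0,0],"rotation": [0,0,-6]},{"claw": 1,"xyz": [0,0,0],"rotation": [0,0,-6]}])

```text
time_s: 17.67
position: [0.4743, -0.043, 0.1452]
tool_rot: [0.99, -0.143, 0.001, 0.001]
force: [-2.1, -2.4, 7.8]
width: 0.0135
```

Emit:
move_arm(moves=[{"claw": 1,"xyz": [0,0,0],"rotation": [0,0,-6]},{"claw": 1,"xyz": [0,0,0],"rotation": [0,0,-5]},{"claw": 1,"xyz": [0,0,0],"rotation": [0,0,-3]},{"claw": 1,"xyz": [0,0,0],"rotation": [0,0,0]}])

```text
time_s: 18.0
position: [0.4741, -0.043, 0.1451]
tool_rot: [0.965, -0.261, 0.0, 0.001]
force: [-2.0, -2.8, 6.9]
width: 0.0141
```

```bash
python3 st.py
```

```text
18.0 [ 0.4741 -0.043   0.1451] yaw -30.32 z [ 3.0e-04 -1.7e-03 -1.0e+00] [-0.197 -0.147  1.935 -0.002  1.352  0.332] [-2.  -2.8  6.9] [-0.46  0.42  0.06] 0.014074947593699112
```

Emit:
move_arm(moves=[{"claw": 1,"xyz": [0,0,0],"rotation": [0,0,-2]},{"claw": 1,"xyz": [0,0,-0.001],"rotation": [0,0,-2]},{"claw": 1,"xyz": [0,0,-0.001],"rotation": [0,0,0]},{"claw": 1,"xyz": [0,0,0],"rotation": [0,0,0]}])

```text
time_s: 18.33
position: [0.4743, -0.0429, 0.1432]
tool_rot: [0.956, -0.293, 0.001, 0.001]
force: [-3.2, -1.3, 8.7]
width: 0.0136
```

```bash
python3 st.py
```

```text
18.3333 [ 0.4743 -0.0429  0.1432] yaw -34.11 z [ 8.0e-04 -1.5e-03 -1.0e+00] [-1.970e-01 -1.450e-01  1.937e+00 -1.000e-03  1.348e+00  3.990e-01] [-3.2 -1.3  8.7] [-0.38  0.51  0.18] 0.013634293027318422
```

Emit:
move_arm(moves=[{"claw": 1,"xyz": [0,0,-0.001],"rotation": [0,0,-1]},{"claw": 1,"xyz": [0,0,-0.001],"rotation": [0,0,0]},{"claw": 1,"xyz": [0,0,0],"rotation": [0,0,0]},{"claw": 1,"xyz": [0,0,0],"rotation": [0,0,0]}])

```text
time_s: 18.67
position: [0.4745, -0.0428, 0.1422]
tool_rot: [0.953, -0.301, 0.001, 0.0]
force: [-6.1, -0.5, 14.9]
width: 0.0137
```

```bash
python3 st.py
```

```text
18.6667 [ 0.4745 -0.0428  0.1422] yaw -35.09 z [ 0.0013 -0.0014 -1.    ] [-1.970e-01 -1.430e-01  1.938e+00 -1.000e-03  1.346e+00  4.160e-01] [-6.1 -0.5 14.9] [-0.19  1.08  0.25] 0.013730682896668253
```

Emit:
move_arm(moves=[{"claw": 1,"xyz": [-0.0008,0,-0.0008],"rotation": [0,0,0]},{"claw": 1,"xyz": [0,0,0],"rotation": [0,0,0]},{"claw": 1,"xyz": [0,0,0],"rotation": [0,0,0]},{"claw": 1,"xyz": [0,0,0],"rotation": [0,0,0]}])

```text
time_s: 19.0
position: [0.4744, -0.0429, 0.1422]
tool_rot: [0.953, -0.301, 0.002, 0.0]
force: [-4.5, -0.0, 18.6]
width: 0.0141
```

```bash
python3 look.py c1 side,200,150,150,125,5;python3 st.py; python3 look.py c2 side,0,0,640,400,1
```

```text
19.05 [ 0.4745 -0.0429  0.1422] [ 0.953 -0.301  0.002  0.   ] [-4.8 -0.  18.2] 0.014
19.05 [ 0.4745 -0.0429  0.1422] yaw -35.09 z [ 0.003  -0.0016 -1.    ] [-1.970e-01 -1.450e-01  1.940e+00 -1.000e-03  1.344e+00  4.150e-01] [-4.8 -0.  18.2] [-0.01  0.91  0.2 ] 0.013959770764789685
19.1 [ 0.4745 -0.0429  0.1422] [ 0.953 -0.301  0.002  0.   ] [-4.3  0.2 17.7] 0.0135
```

View pics/c1.png

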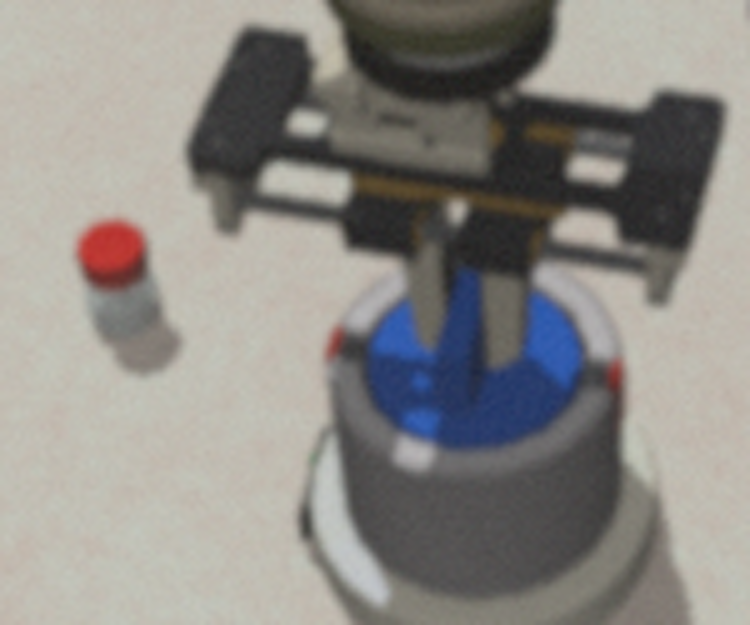

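View pics/c2.png

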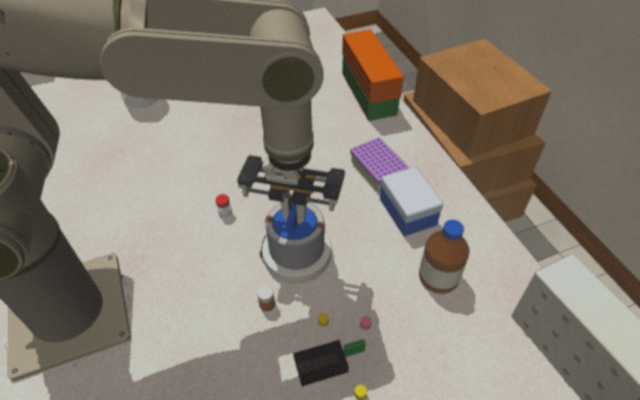

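The lid sits flush inside the collar with its bar turned across the slots. Pushing further raised the force (14.9 to 18.6 N) without moving the lid, so it's at the bottom stop. The tray is upright and empty, and the bystanders are where they were. I'm handing in.

Run:
```python
from workcell import bot
print(bot.hand_in())
```

```text
the job is handed in; nothing more can be done
None
```

The job is finished and handed in at about 19 s of the 69 s allowed. I tipped all three pieces into the jar, set the empty tray back upright in about its old place, and put the lid on. The arm is still gripping the lid, turned and pressed down.

**Last checks:**
- **Lid turn:** the lid was turned about 94° clockwise (the 90° asked for plus a few degrees for the lug play), with a resisting moment of about 0.2 N m.
- **Lid press:** it was at the bottom of its travel. A further push raised the force from 14.9 to about 18 N without lowering the lid, and the tool had come down about 9 mm from first contact.
- **Pieces:** three bright spots showed on the jar floor before the lid went on. One was faint in the top view and only one was visible from the side, but none were on the bench or left in the tray.
- **Other things:** the last side picture showed the vials, bottle, tip box, rack and coloured look-alikes where they stood.

**What did not go as planned:**
- **Pouring:** the last 15° of tilt ran past the arm's reach, so the tray drew back from the jar's mouth. The pieces had evidently dropped by then.
- **Lid side load:** about 4–5 N of sideways force remained on the lid at the end.
- **Slot angle:** the two cameras disagreed by about 1°, which was within the fit.

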